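# Clear a bracket and a timber offcut through the rocking sorter

### The job

The steel U-bracket is sitting astride the timber offcut: lift it off, set it gently on the rocking tray, on the half beside the blue bin, and let go, so that its own weight tips the tray and it slides into the blue bin. When the tray has swung back level, send the timber offcut into the wooden crate at the other end in the same way. Do not drop parts onto the tray or push the tray by hand, and leave the other things on the bench where they are.

Things in the scene. Friction and masses are not known exactly. Their poses are not given: they have to be found in the camera images.
- rocker: Plywood stand, 180 (x) x 160 (y) mm, fixed to the bench, carrying the tray. Origin: centre of its underside on the bench. x: along the tray's pivot pin (165 mm above the origin); y: along the tray towards tray_left. Uprights at x = +-80 mm, 36 mm wide, reach 180 mm high just outside the tray. One bin stands at each end of the tray.
- tray (a joint): Tray tilt about the pin, rad: 0 level; positive lowers the tray_right end, negative the tray_left end; stops at +-0.52. Weak springs (0.06 N m per rad) hold it level: it yields at once under a part, so touch-down cannot be felt. It swings back level about 2 s after the part is off. A part let go with its middle 50 to 90 mm from the pin tips it fully and slides into the bin at that end.
- tray_left (a point): Point on the upper face of the slippery aluminium tray, on its centre line, 75 mm from the pin towards +y of the rocker; moves with the tray; 174 mm above the bench when level. The tray is 270 mm long (along y), 122 mm clear between its yellow side lips (10 mm high), open at both ends.
- tray_right (a point): The same, 75 mm from the pin towards -y of the rocker.
- blue_bin: Blue plastic open bin for steel fittings, fixed under one end of the tray (which end varies). 150 (x) x 210 (y) x 65 mm tall, walls 5 mm; origin: centre of its underside; turned like the rocker, its centre 207 mm from the rocker's.
- crate: Brown wooden crate, open on top, for timber, fixed under the other end of the tray. 150 (x) x 210 (y) x 65 mm tall, walls 6 mm; origin: centre of its underside; turned like the rocker, its centre 207 mm from the rocker's.
- bracket: Steel U-bracket sitting legs down astride the timber, 0.19 kg: top plate 60 (x) x 48 (y) x 4 mm, on two legs 4 mm thick at y = +-22 mm, 60 mm long; 30 mm tall over all. Origin: midway between the legs' lower edges; z up. The plate lies on the timber, the legs overlap it by 26 mm with 2 mm play each side. Grip it across y (48 mm) by the outsides of the legs.
- timber: Dark hardwood offcut lying on the bench, 95 (x) x 36 (y) x 45 mm (z), about 0.14 kg. Origin: centre of its underside; z up. Grip it across y, 36 mm.
- glass_jar: Bystander, loose: glass jar with a steel lid, 64 mm across, 85 mm tall. Origin on its underside.
- white_pot: Bystander, loose: white plastic pot, 82 mm across at the foot, 75 mm tall. Origin on its underside.
- mug: Bystander, loose: blue mug, 80 mm across, 95 mm tall. Origin on its underside.
- tape: Bystander, loose: yellow tape measure, 70 x 35 x 65 mm. Origin on its underside.
- hammer: Bystander, loose: hammer lying flat. Origin on its underside.
- sanding_block: Bystander, loose: cork sanding block, 100 x 55 x 35 mm. Origin on its underside.
- square: Bystander, loose: carpenter's square with a wooden stock, lying flat. Origin on its underside.
Mind the look-alikes: they are no part of the job. Of the things shaped like the bracket, the steel one is meant.

How it is judged:
By the outcome, as a careful person would: the job done as asked, in the order asked, and still so for the second after the job is handed in, with the robot touching nothing.
It also fails if it takes over 72 s, if anything falls off the work surface, if the arm or the gripper's body presses on something with over 40 N, if the wrist force passes 120 N, or if a joint passes its speed limit or range.

### The arm

A 6-joint arm with a two-finger parallel gripper is mounted at the origin on the work surface. World frame = base frame: x ahead of the robot, y to its left, z up, the work surface at z = 0. Lengths are in mm, angles in rad, forces in N, time in s.
With the tool pointing down it reaches from about 275 to 825 mm from the base axis. Payload 5.2 kg.
Tool frame: the origin (TCP) lies at the very end of the fingers, on their centre line; the grasp point (between the pads) lies 19 mm behind it; z points along the fingers, y is the direction in which the jaws open and shut (so a half turn about z gives the same grasp; the last joint's range is limited). The gripper opens to 93 mm and grips with 3 to 60 N. Pads are 15 mm wide; open, the fingers measure 128 mm over their backs; the gripper's body (75 mm by 188 mm) begins 65 mm behind the grasp point.
Start: joints at [-1.459, 0.259, 1.535, -0, 1.348, -0.203], TCP at [170.315, -522.97, 218.653] pointing down, gripper open.
Joint ranges: [-3.14, 3.14], [-0.91, 2.08], [0.19, 2.58], [-1.22, 4.36], [0.22, 2.71], [-3.12, 3.12]. Speed limits (rad/s): [2.57, 2.57, 3.14, 3.14, 3.14, 3.14].

### API

Orientations are given as [roll, pitch, yaw] about the fixed x, y, z axes, in that order (R = Rz(yaw) Ry(pitch) Rx(roll)).
In Python, from bench import robot gives the robot as it stands. The module is installed in compiled form; this text tells all that it offers. Calls block until the motion is done:
- robot.move_ptp(position, orientation): joint-space move of the TCP to a pose.
- robot.move_linear(position, ori=None, speed=150, f_stop=None): straight line of the TCP; ori=None keeps the orientation; speed is the mean speed in mm/s. With f_stop (N) it stops when the force on the tool has changed by that much, and returns True; else False.
- robot.move_j(angles): joint-space move.
- robot.move_gripper(opening): opening from 0.0 (shut) to 1.0 (fully open); the grip force is fixed at half the most; returns when the fingers have stopped.
- robot.sleep(seconds).
- robot.inverse_kinematics(position, orientation): joint angles nearest the present ones, or None.
- robot.get_image(name): name is "side" or "top"; returns a dict with "img" (384x512x3 uint8, blue, green, red), "fovy" (degrees; the focal length in pixels is half the picture's height over the tangent of half this angle, whatever the lens; pixels are square), "cx", "cy" (the principal point, pixels), "eye" and "orientation" of the camera in the world. Camera axes: x right, y down, z forward; pixel columns grow to the right and rows downward; lengths in mm; the calibration is good to about 2 mm. A picture is of the moment at which its call begins. There is no depth.
A pose or a line that the arm cannot do raises robot.MotionError and nothing moves.
- robot.hand_in(): hands the job in, once; it reports no verdict.
Readings, each from a call of its own:
- robot.current_t(): time.
- robot.current_qpos(): joint angles.
- robot.current_joint_vel(): joint speeds.
- robot.current_joint_efforts(): joint torques, N m.
- robot.current_tcp_pos(): TCP position.
- robot.current_eef_rot(): TCP orientation.
- robot.current_contact_force(): force on the tool from outside, world axes, zero at the start.
- robot.current_ft_torque(): the same for the moment, N m.
- robot.current_gripper_width(): opening from 0.0 (shut) to 1.0 (fully open).
Only numpy, scipy, OpenCV 4.12 (cv2) and the standard library are available. Lean on these libraries where they do the work, as an engineer would, in place of code of your own. Each camera call takes 0.05 s, during which the arm holds its last target. There are 200 camera calls.

## Working session

There is one attempt and no reset: what is moved stays moved. The work goes in short steps, each a Python script; the robot and the scene stay as the last script left them, time stands still between calls to the robot, and variables do not carry over. Pictures are saved under pics/ and viewed, on a budget of 10 in all, crops included, one or two more only if the job needs it, and the job is handed in when it is done.

```bash
mkdir -p pics
cat > h.py <<'E'
import numpy as np, cv2
from scipy.spatial.transform import Rotation as R
from bench import robot
def cam(name,save=None):
    d=robot.get_image(name)
    if save: cv2.imwrite('pics/'+save,d['img'])
    return d
def rot(d):
    o=np.array(d['orientation'],float)
    return o if o.shape==(3,3) else R.from_euler('xyz',o).as_matrix()
def ray(d,u,v):
    f=d['img'].shape[0]/2/np.tan(np.radians(d['fovy'])/2)
    r=rot(d)@np.array([(u-d['cx'])/f,(v-d['cy'])/f,1.])
    return np.array(d['eye'],float),r
def onz(d,u,v,z):
    e,r=ray(d,u,v); return e+r*(z-e[2])/r[2]
def proj(d,p):
    f=d['img'].shape[0]/2/np.tan(np.radians(d['fovy'])/2)
    c=rot(d).T@(np.array(p,float)-np.array(d['eye'],float)); return c[:2]/c[2]*f+[d['cx'],d['cy']]
E
python3 - <<'E'
from h import *
for n in ('top','side'):
    d=cam(n,n+'0.png'); print(n,d['fovy'],d['cx'],d['cy'],d['eye'],d['orientation'])
a=[cv2.imread(f'pics/{n}0.png') for n in('top','side')]
for n,i in zip(('top','side'),a): cv2.imwrite(f'pics/{n}0b.png',cv2.resize(i,(800,600),interpolation=cv2.INTER_CUBIC))
E
```

```text
top 47.146498217229414 261.3538536242549 196.3306310945234 [ 2.62022221e+02 -1.05479531e+00  1.52253473e+03] [-2.90592006e+00 -1.52350812e-03 -1.54280507e+00]
side 47.62726802683149 257.74470684612993 189.7412098085728 [ 463.17314676 1207.15483018  968.76049868] [-2.17717148 -0.02367177 -3.04624668]
```

View pics/top0b.png

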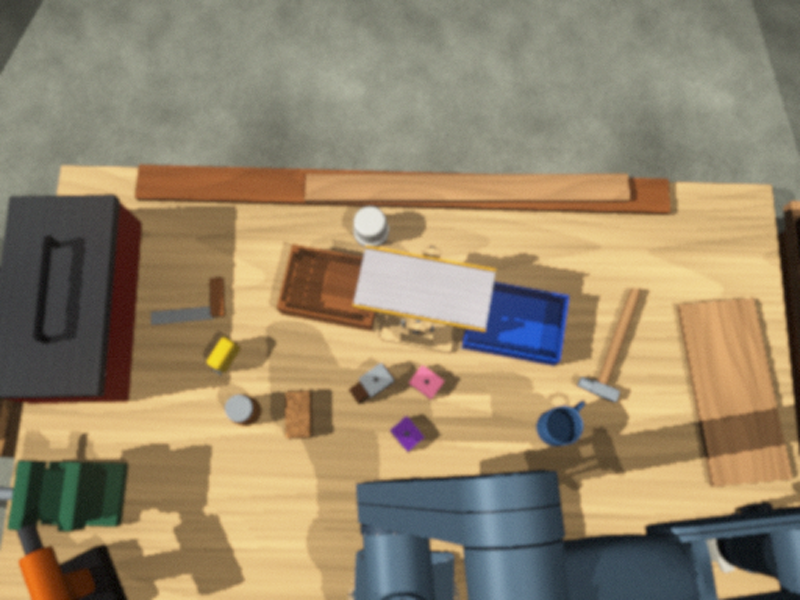

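View pics/side0b.png

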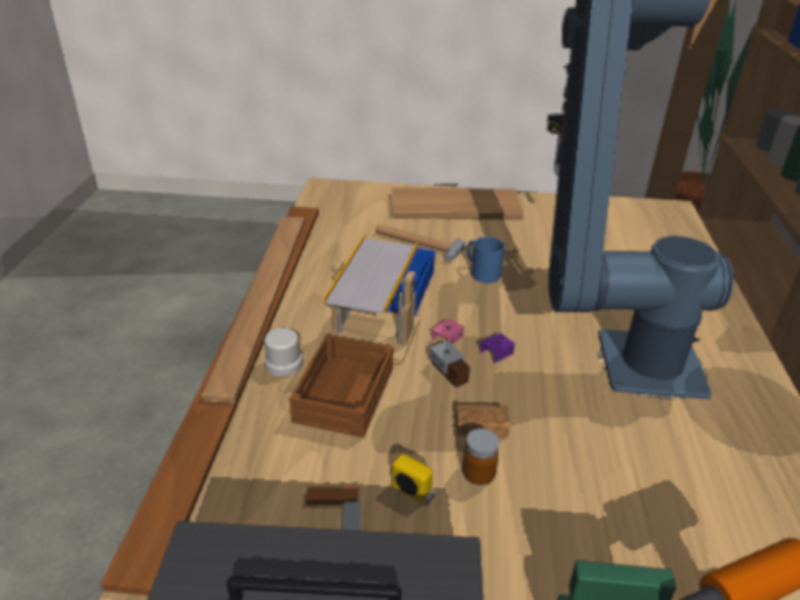

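Top view (800x600): candidates are grey (375,380) on a dark block, pink (427,381) and purple (407,434), the last two lying flat on the bench. The grey one fits: it is steel-coloured and astride dark timber. The blue bin is at the right end of the tray (-y), the crate at the left. I'll measure and confirm with a crop.

Run:
```python
from h import *
d=cam('top'); im=d['img']; s=cam('side')
c=cv2.resize(im[215:300,210:310],(800,680),interpolation=cv2.INTER_CUBIC)[:600]
c2=cv2.resize(s['img'][195:260,255:345],(800,578),interpolation=cv2.INTER_CUBIC)
cv2.imwrite('pics/crop.png',np.vstack([cv2.resize(c,(400,300)),cv2.resize(c2,(400,289))]))
hsv=cv2.cvtColor(im,cv2.COLOR_BGR2HSV)
def blobs(m,roi,mina=20):
    z=np.zeros_like(m); x0,y0,x1,y1=roi; z[y0:y1,x0:x1]=m[y0:y1,x0:x1]
    cs,_=cv2.findContours(z,cv2.RETR_EXTERNAL,cv2.CHAIN_APPROX_NONE)
    return [k for k in cs if cv2.contourArea(k)>mina]
print('px grey',hsv[243,240],'timb',hsv[251,230],'tray',hsv[185,270],'lip',hsv[160,270])
for k in blobs(cv2.inRange(hsv,(0,0,60),(180,70,255)),(215,225,262,265)):
    r=cv2.minAreaRect(k); M=cv2.moments(k); print('grey',r,onz(d,M['m10']/M['m00'],M['m01']/M['m00'],49)[:2])
    print([onz(d,*p,49)[:2].round() for p in cv2.boxPoints(r)])
tr=cv2.bitwise_or(cv2.inRange(hsv,(0,0,140),(180,45,255)),cv2.inRange(hsv,(18,150,120),(32,255,255)))
for k in blobs(cv2.inRange(hsv,(0,0,140),(180,45,255)),(215,155,325,215),500):
    r=cv2.minAreaRect(k); print('tray',r,onz(d,*r[0],174))
    b=[onz(d,*p,174)[:2] for p in cv2.boxPoints(r)]; print(np.round(b,0), [np.linalg.norm(b[i]-b[i-1]) for i in range(4)])
    e=[np.degrees(np.arctan2(*(b[i]-b[i-1])[::-1])) for i in range(4)]; print(e)
for k in blobs(cv2.inRange(hsv,(105,150,30),(130,255,255)),(290,175,370,240),200):
    r=cv2.minAreaRect(k); print('bin',r,[onz(d,*p,65)[:2].round() for p in cv2.boxPoints(r)])
```

```text
px grey [30  8 90] timb [ 12 159  74] tray [  0   8 212] lip [ 18 104 223]
grey ((240.53843688964844, 242.80767822265625), (15.808956146240234, 19.414506912231445), 56.3099365234375) [453.40301643  71.87107446]
[array([456., 114.]), array([494.,  61.]), array([451.,  30.]), array([413.,  83.])]
tray ((271.52716064453125, 183.85647583007812), (85.58982849121094, 35.372528076171875), 10.713123321533203) [627.39493084 -25.17770503 174.        ]
[[ 593.  117.]
 [ 708.  101.]
 [ 663. -169.]
 [ 549. -148.]] [np.float64(269.0972280490345), np.float64(116.7743788527466), np.float64(274.2998780218758), np.float64(115.75429122903914)]
[np.float64(80.63400516462067), np.float64(-7.7635362489770925), np.float64(-99.57291161247885), np.float64(169.67602033361896)]
bin ((329.59002685546875, 206.3699951171875), (61.8011360168457, 43.55778121948242), 8.130102157592773) [array([ 521., -112.]), array([ 672., -132.]), array([ 647., -341.]), array([ 497., -317.])]
```

View pics/crop.png

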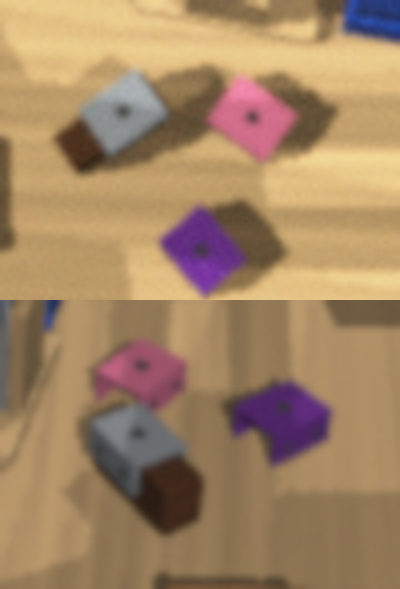

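Crop confirms it: the grey steel bracket at (122,110) sits on the dark timber, while pink and purple lie on the bench by themselves. I'll refine the angles with an upsampled mask.

```bash
cat > meas.py <<'E'
from h import *
def mask_poly(d,lo,hi,roi,z,n=6,k=1):
    x0,y0,x1,y1=roi; u=cv2.resize(d['img'][y0:y1,x0:x1],None,fx=n,fy=n,interpolation=cv2.INTER_CUBIC)
    m=cv2.inRange(cv2.cvtColor(u,cv2.COLOR_BGR2HSV),lo,hi)
    m=cv2.morphologyEx(m,cv2.MORPH_CLOSE,np.ones((4*n,4*n)) if k else np.ones((3,3))); m=cv2.morphologyEx(m,cv2.MORPH_OPEN,np.ones((2*n,2*n)))
    c=max(cv2.findContours(m,0,1)[0],key=cv2.contourArea)
    W=np.array([onz(d,(p[0][0]+.5)/n-.5+x0,(p[0][1]+.5)/n-.5+y0,z)[:2] for p in c],np.float32)
    r=cv2.minAreaRect(W); b=cv2.boxPoints(r); e=b[1]-b[0]; g=b[2]-b[1]
    if np.linalg.norm(g)>np.linalg.norm(e): e=g
    return np.array(r[0]).round(1),sorted(np.round(r[1],1)),round(np.degrees(np.arctan2(e[1],e[0]))%180,1)
E
python3 - <<'E'
from meas import *
for i in range(1):
    d=cam('top')
    for v in (70,90,110): print('bracket',v,mask_poly(d,(0,0,v),(180,60,255),(215,225,262,265),49))
    for v in (30,50): print('timber+br',v)
    print('tray',mask_poly(d,(0,0,140),(180,45,255),(215,150,330,215),174))
    print('tray2',mask_poly(d,(0,0,170),(180,35,255),(215,150,330,215),174))
    print('bin',mask_poly(d,(105,150,30),(130,255,255),(285,175,370,240),65))
    print('timber dark',mask_poly(d,(0,110,20),(20,255,110),(215,225,262,265),45,k=0))
E
```

```text
bracket 70 (array([452.3,  71.3]), [np.float64(52.4), np.float64(65.4)], np.float32(127.3))
bracket 90 (array([452.6,  71. ]), [np.float64(52.4), np.float64(64.6)], np.float32(127.3))
bracket 110 (array([454.1,  71.5]), [np.float64(50.2), np.float64(62.9)], np.float32(129.4))
timber+br 30
timber+br 50
tray (array([646.5, -15.7]), [np.float64(152.4), np.float64(300.6)], np.float32(80.7))
tray2 (array([626.7, -26. ]), [np.float64(115.3), np.float64(271.0)], np.float32(80.7))
bin (array([ 586.6, -227.6]), [np.float64(153.0), np.float64(207.9)], np.float32(80.7))
timber dark (array([421.2, 105.9]), [np.float64(25.2), np.float64(42.7)], np.float32(34.7))
```

Run:
```python
from h import *
P=np.pi; y=np.radians(128)
print(robot.current_eef_rot(), robot.current_t())
for yy in (y,y-P):
    for p in ([453,71,24],[612,-97,179]):
        q=robot.inverse_kinematics(p,[P,0,yy if p[0]==453 else yy-np.radians(47.3)]); print(yy,None if q is None else np.round(q,2))
```

```text
[-3.14078508e+00 -1.40625510e-04  3.14780603e-01] 0.25
2.234021442552742 [-0.09  0.34  1.99  0.    0.82 -0.75]
2.234021442552742 [-0.34  0.41  1.42  0.    1.31 -0.17]
-0.9075712110370513 [-0.09  0.34  1.99 -0.    0.82  2.39]
-0.9075712110370513 [-0.34  0.41  1.42 -0.    1.31  2.97]
```

Run:
```python
from h import *
P=np.pi; o=[P,0,np.radians(128)]
robot.move_ptp([453,71,150],o)
robot.move_linear([453,71,24],speed=120,f_stop=8)
print(robot.current_tcp_pos(),robot.current_t())
robot.move_gripper(0.0); print(robot.current_gripper_width()*93)
robot.move_linear([453,71,120],speed=90)
print(robot.current_contact_force(),robot.current_t())
robot.move_linear([453,71,290],speed=200)
s=cam('side','side1.png');t=cam('top','top1.png')
a=s['img'][100:330,170:400]; b=t['img'][130:310,150:350]
cv2.imwrite('pics/g1.png',np.hstack([cv2.resize(a,(400,400),interpolation=2),cv2.resize(b,(400,400),interpolation=2)]))
```

```text
[453.5979761   70.91773914  24.55055701] 3.8083
47.68935938360515
[ 0.9741917  -0.59008452 -1.95572512] 5.8
```

View pics/g1.png

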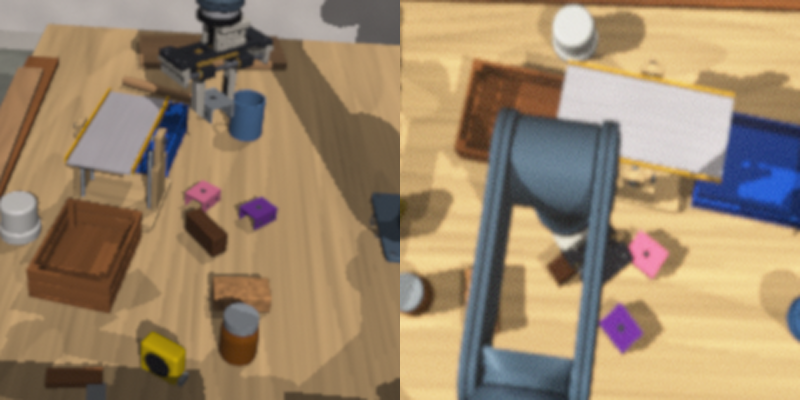

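The steel bracket is in the jaws (side-view panel around (215,100)); the timber stays upright at (205,230) and nothing else has moved.

Run:
```python
from h import *
P=np.pi; o=[P,0,np.radians(80.7)]
u=np.array([np.cos(np.radians(80.7)),np.sin(np.radians(80.7))]); c=np.array([624,-25.]); p=c-72*u
robot.move_linear([*(c-72*u),290],o,speed=180)
robot.move_linear([*p,200],speed=100)
robot.move_linear([*p,184],speed=30); robot.sleep(.2)
print(p,robot.current_tcp_pos(),robot.current_contact_force(),robot.current_t())
s=cam('side','side2.png')
cv2.imwrite('pics/g2.png',cv2.resize(s['img'][90:240,190:340],(800,800),interpolation=2)[:600])
```

```text
[612.36452488 -96.05361158] [612.50371687 -96.09023784 184.23803286] [ 0.37290354 -0.15671105 -2.15254618] 10.2667
```

View pics/g2.png

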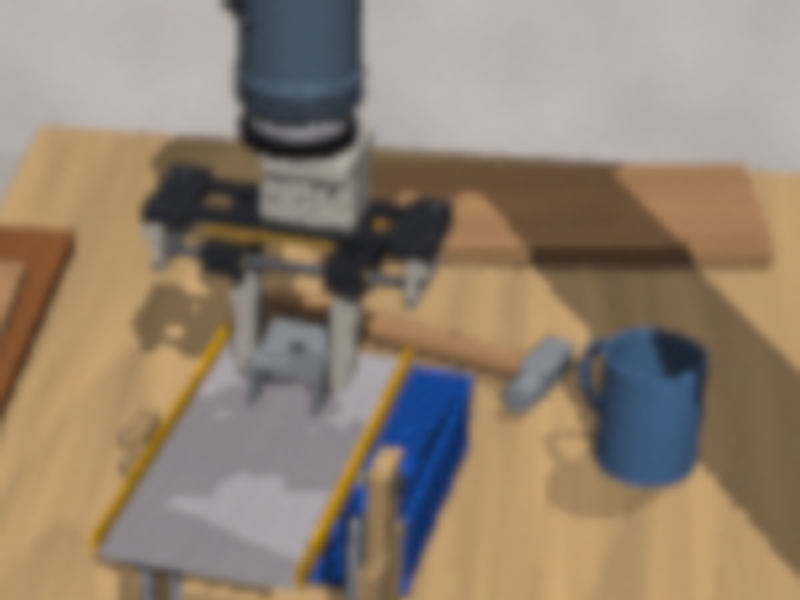

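The bracket is centred between the lips (legs near columns 255–325, lips at 190 and 385) and just above the level tray. I'll lower the last few millimetres and release.

Run:
```python
from h import *
p=robot.current_tcp_pos(); p=[612.36,-96.05]
robot.move_linear([*p,179.8],speed=10); robot.sleep(.2)
print(robot.current_tcp_pos(),robot.current_contact_force())
a=cam('side')['img']
robot.move_gripper(0.68); b=cam('side')['img']
robot.move_linear([*p,300],speed=150); robot.sleep(.8)
print(robot.current_t(),robot.current_contact_force())
robot.move_linear([500,20,320],[np.pi,0,np.radians(128)],speed=200)
c=cam('side')['img']; robot.sleep(.3); d=cam('top')['img']
f=lambda i:cv2.resize(i[120:270,190:340],(400,300),interpolation=2)
cv2.imwrite('pics/g3.png',np.vstack([np.hstack([f(a),f(b)]),np.hstack([f(c),cv2.resize(d[140:260,210:370],(400,300),interpolation=2)])]))
print(robot.current_t())
```

```text
[612.39973743 -96.02241994 179.89019159] [ 0.67160896  0.06402239 -2.03624923]
13.4417 [-0.67477785 -0.01494348 -0.1318109 ]
14.8167
```

View pics/g3.png

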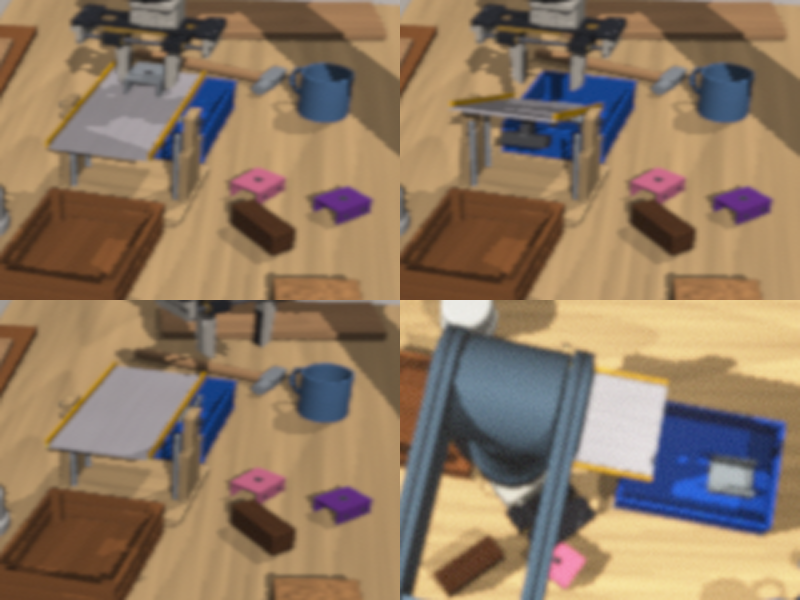

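The bracket lies in the blue bin (bottom right panel, (735,478)), the tray was fully tipped on release and has swung back level (bottom left). Next I measure the bare timber and pick it up.

Run:
```python
from meas import *
d=cam('top'); 
for v in (90,120): 
  try: r=mask_poly(d,(0,90,15),(25,255,v),(218,228,258,268),45); print(r)
  except Exception as e: print(e)
s=cam('side')
print(mask_poly(s,(0,90,15),(25,255,90),(270,215,310,250),45)[0])
```

```text
(array([437.3,  83.5]), [np.float64(33.3), np.float64(74.2)], np.float32(127.2))
(array([441.6,  78.6]), [np.float64(40.6), np.float64(92.5)], np.float32(126.2))
[448.2 111. ]
```

Run:
```python
from h import *
P=np.pi; robot.move_gripper(1.0)
g=[445.4,81.3]
robot.move_linear([*g,120],[P,0,np.radians(127)],speed=200)
robot.move_linear([*g,14],speed=100,f_stop=8); z0=robot.current_tcp_pos()[2]
robot.move_gripper(0.0); print('grip',robot.current_gripper_width()*93,z0,robot.current_tcp_pos())
robot.move_linear([*g,60],speed=80); print(robot.current_contact_force())
robot.move_linear([*g,290],speed=200)
u=np.array([np.cos(np.radians(80.7)),np.sin(np.radians(80.7))]); p=np.array([624,-25.])+70*u
robot.move_linear([*p,290],[P,0,np.radians(80.7)],speed=180)
robot.move_linear([*p,215],speed=100); robot.move_linear([*p,174+z0+5],speed=40); robot.sleep(.2)
print('z0',z0,p,robot.current_tcp_pos(),robot.current_t())
s=cam('side')['img'];t=cam('top')['img']
cv2.imwrite('pics/g4.png',np.hstack([cv2.resize(s[110:260,180:310],(400,460),interpolation=2),cv2.resize(t[130:250,190:290],(400,460),interpolation=2)]))
```

```text
grip 35.74947965725515 14.469327242894742 [445.56711624  81.31221818  14.013586  ]
[-0.72973891 -0.29180944 -1.58162251]
z0 14.469327242894742 [635.31226748  44.07990015] [635.53433395  44.0669286  193.81379342] 24.0167
```

View pics/g4.png

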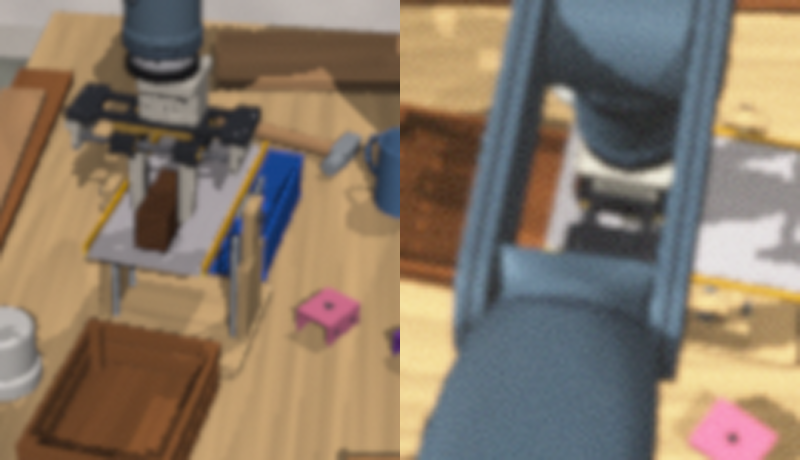

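The timber is held level over the crate half, lengthwise and between the lips (left panel, bottom edge columns 137–175, lips at 88 and 210). I'll lower, release, then check.

Run:
```python
from h import *
p=[635.31,44.08]
robot.move_linear([*p,188.3],speed=10); robot.sleep(.2)
print(robot.current_tcp_pos(),robot.current_contact_force())
robot.move_gripper(0.62); b=cam('side')['img']
robot.move_linear([*p,300],speed=150); robot.sleep(.5)
robot.move_j([-1.459,0.259,1.535,0,1.348,-0.203]); robot.sleep(1.5)
print(robot.current_t(),robot.current_contact_force())
c=cam('side')['img']; d=cam('top')['img']
cv2.imwrite('pics/g5.png',np.vstack([np.hstack([cv2.resize(b[110:260,180:330],(300,250)),cv2.resize(c[130:280,180:380],(500,250),interpolation=2)]),cv2.resize(d[110:310,80:440],(800,340),interpolation=2)]))
```

```text
[635.3500261   44.08342177 188.35923732] [ 0.14917956 -0.57688937 -1.1818741 ]
31.125 [-0.4258091  -0.49256075  0.3056816 ]
```

View pics/g5.png

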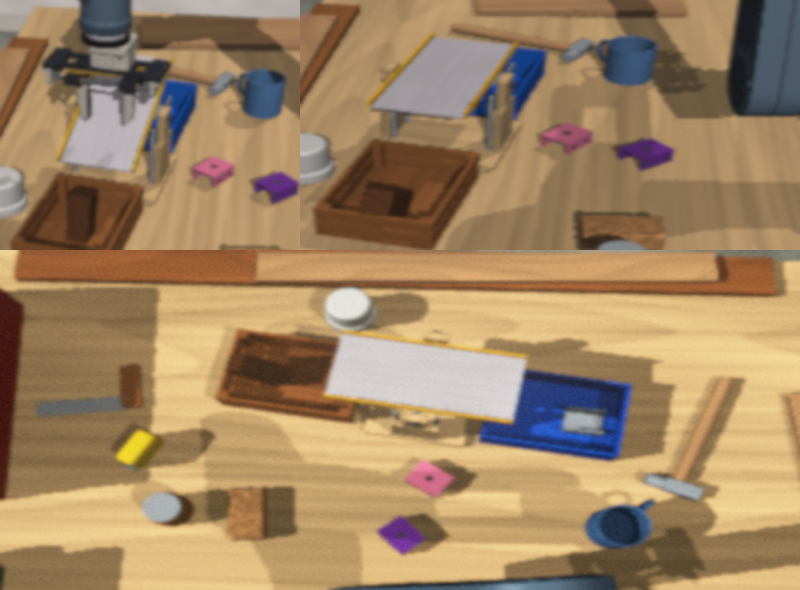

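The timber lies in the crate at (285,370), the bracket in the blue bin at (580,420), the tray is level, and the other things are where they were.

```bash
python3 -c "
from bench import robot
print(robot.hand_in())"
```

```text
the job is handed in; nothing more can be done
None
```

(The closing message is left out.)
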